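Gauge the pin feeder's guide tube and show the tip at the magnifier

ROBOT

A 7-joint arm with a two-finger parallel gripper is mounted at the origin on the work surface. World frame = base frame: x ahead of the robot, y to its left, z up, the work surface at z = 0. Lengths are in m, angles in rad, forces in N, time in s.
With the tool pointing down it reaches from about 0.425 to 0.95 m from the base axis. Payload 4.7 kg.
Tool frame: the origin (TCP) lies at the very end of the fingers, on their centre line; the grasp point (between the pads) lies r.tcp_to_grasp behind it (r.tcp_to_grasp is the distance from the TCP to the grasp point, in m); z points along the fingers, y is the line along which they close (so a half turn about z gives the same grasp; the last joint's range is limited). The gripper opens to 85 mm and grips with 20 to 120 N. Pads are 22 mm wide; open, the fingers measure 114 mm over their backs; the gripper's body (76 mm by 85 mm) begins 54 mm behind the grasp point. The pads swing forward as they close: fully open they stand 13 mm farther back than shut.
Start: joints at [-1.327, 0.469, -0.049, 1.532, 0.024, 1.141, -0.082], TCP at [0.182, 0.65, 0.231] pointing down, gripper open.
Joint ranges: [-2.59, 2.59], [-0.33, 1.99], [-1.39, 1.29], [0.1, 2.45], [-1.04, 4.18], [0.21, 1.99], [-2.66, 2.66]. Speed limits (rad/s): [2.57, 2.57, 3.14, 3.14, 3.14, 3.14, 3.14].

INTERFACE

Orientations are given as a rotation vector (axis times angle).
In Python, from bench import r, capture, camera_info gives the robot as it stands. The module is installed in compiled form; this text tells all that it offers.
- The arm moves only by the tool servo_tool, never from a script. Its argument "plan" is a list of rows, each an object of numbers: "x", "y", "z": the shift along the tool's x, y, z in mm; "twist": the turn about the tool's z in rad. In form: [{"x": .., "y": .., "z": .., "twist": ..}, ...]. A call has 1 to 5 rows; each row shifts and turns the commanded pose from where the row before left it, along the tool's axes as they then stand; what a row does not reach is not made up. A row lasts 1/8 s, in which the tool goes at most 62.5 mm and 10.7 degrees, less where a joint would pass 70% of its speed; a pose out of reach is approached as far as the arm can. A call with a gripper value outside its range is refused whole. "gripper" is the finger opening in mm, from 0 to 85.4, set as the call begins (left out, the last holds). The fingers move at their own pace and stop on an object; the grip force is fixed at half the most. Time passes only in rows, so rows that do not move let the fingers close. It gives the time, the measured TCP pose, the force, the opening and the grip force at its end, in the units of the state.
- r.get_state(): the state, without advancing time (a new reading comes with each control period).
- capture(name): name is "side" or "top" or "wrist"; returns the picture (384x512x3 uint8, red, green, blue); there is no depth.
- camera_info(name): a dict with "K" (3x3 intrinsics, pixels), "eye" and "orientation" of the camera in the world; the wrist camera has in their place "T_tool_cam" (4x4, takes a point from camera to tool coordinates, whose origin is the TCP and whose axes are the flange's). Camera axes: x right, y up, looking along -z (the intrinsics and any distortion apply to the point x, -y, -z); pixel columns grow to the right and rows downward; lengths in m; the calibration is good to about 2 mm. A picture is of the moment at which its call begins: read the wrist's pose just before it. camera_info takes no time and is no camera call.
- r.sign_off(): hands the job in; it is judged then, once.
The state is a dict: "time_s": time; "q": joint angles; "qvel": joint speeds; "effort": joint torques, N m; "ee_pos": TCP position; "orientation": TCP orientation; "force": force on the tool from outside, world axes, zero at the start; "moment": the same for the moment, N m; "opening": finger opening in m; "grasp_force": force on a finger pad.
Only numpy, scipy, OpenCV 4.12 (cv2) and the standard library are available. Lean on these libraries where they do the work, as an engineer would, in place of code of your own. Each camera call takes 0.05 s, during which the arm holds its last target. There are 200 camera calls.

TASK

Check the pin feeder's sloping guide tube: take the gauge rod from its rest, slide its thin end down the tube until the collar stops against the tube's mouth, wait there a moment, then draw the rod right out again. Then present the tip for reading: finish while holding the rod level and still, lying across the glass of the upright magnifier (side-on to it), with the tip about 4 cm from the glass, on either side of it, opposite the cross at its centre, the rod touching nothing but the gripper. Keep hold of it at the end, and leave the solder spool, the flux bottle and the circuit board where they are.

Things in the scene. Friction and masses are not known exactly. Their poses are not given: they have to be found in the camera images.
- rod: Loose metal gauge rod, 173 mm, 0.14-0.24 kg. Origin on its axis mid-handle, x along the axis to the tip. Square handle 16 x 16 mm, x -55 to 55; collar 36 mm dia, x 55 to 63; shaft 10 mm dia to the tip at x 118 (last 6 mm tapered). Mass centre at x 32. Starts lying level in two forks, axis 50 mm up, tip roughly towards the robot; fingers have room beside and 42 mm below the axis for x -35 to 50.
- tip (a point): Point at the very end of the gauge rod's thin shaft, on its axis (rod x = 118 mm).
- collar_face (a point): Point on the rod's axis on the tip-side face of the collar (rod x = 63 mm), the face that stops on the tube's mouth.
- rest: Fixed grey rest for the rod: plate 190 x 50 x 8 mm with two open-topped forks (10 mm long along the rod, arms 4 mm above the rod's axis) at x -45 (under the handle's rear) and x 90 mm (under the shaft). Origin on the bench below the middle of the rod's handle, x towards the rod's tip. The rod lifts straight up out of it.
- guide_tube: Fixed steel tube. Origin: centre of its mouth, 125 mm above the bench; z points out of the mouth along the bore, rising 20 degrees, roughly away from the robot; x down-forward, y level. 80 mm long, bore 15 mm, flared to 24 mm at the mouth, 30 mm outside. The rod goes in along -z, sloping down to the robot, until the collar meets the mouth (tip 55 mm inside). Carried from below, clear above.
- feeder: Fixed base of the pin feeder that carries the guide tube. Origin on the bench under the tube's mouth; x level, the way the mouth looks. Base plate 190 x 90 x 12 mm from x -155 to +35 mm, aluminium pillar under the tube, 60 x 70 mm catch tray 40 mm high at x -120 mm.
- magnifier: Fixed white upright bench magnifier. Origin on the bench under the glass; x level, square to the glass, roughly away from the robot; y level, along the glass; z up. Round foot 110 mm dia, 18 mm high; post; upright frame 120 mm wide (y), 100 mm high, 16 mm thick, its top 220 mm above the bench, around a clear glass 98 x 78 mm.
- lens (a point): Centre of the magnifier's glass, marked by a small black cross, 170 mm above the bench; axes as the magnifier. The tip is read about 40 mm from it along +x or -x.
- spool: Loose solder spool, bystander: 56 mm diameter, 52 mm high, origin under its centre.
- flux: Loose small amber bottle, bystander: 40 mm diameter, 90 mm high, origin under its centre.
- board: Loose green circuit board lying flat, bystander: 90 x 130 x 4 mm (parts on it to 7 mm), origin under its centre.
Things that resemble listed ones, but are neither listed nor needed, are in the scene too. Leave any turquoise look-alike of the rod alone. Leave any turquoise look-alike of the feeder alone.

How it is judged:
By the outcome, as a careful person would: the job done as asked, in the order asked, and still so for the second after the job is handed in, while the arm keeps its last pose, push and grip.
It also fails if it takes over 58 s, if anything falls off the work surface, if the arm or the gripper's body presses on something with over 40 N, if the wrist force passes 120 N, or if a joint passes its speed limit or range.

## Working session

There is one attempt and no reset: what is moved stays moved. The work goes in short steps, Python scripts to look and compute and a tool call to move; the robot and the scene stay as the last step left them, time stands still between calls to the robot, and variables do not carry over. Pictures are saved under pics/ and viewed, at most 10 in all, crops included, and the job is handed in when it is done.

Besides the shell and the picture viewer there is one more tool, called by a JSON object that holds its "api" and its "payload". servo_tool: Moves the arm, as the interface text tells. Its arguments: {"type":"object","properties":{"plan":{"type":"array"},"gripper":{"type":"number"}},"required":["plan"]}

```bash
mkdir -p pics; python3 - <<'E'
from bench import r,capture,camera_info
import cv2,numpy as np
np.set_printoptions(precision=4,suppress=True)
s=r.get_state();print(s,r.tcp_to_grasp)
for n in("side","top","wrist"):
    print(n,camera_info(n))
    im=capture(n);cv2.imwrite(f"pics/{n}0.png",im[:,:,::-1])
a=[cv2.imread(f"pics/{n}0.png") for n in("side","top")]
cv2.imwrite("pics/a.png",cv2.resize(a[0],(800,600),interpolation=cv2.INTER_CUBIC))
cv2.imwrite("pics/b.png",cv2.resize(a[1],(800,600),interpolation=cv2.INTER_CUBIC))
E
```

```text
{'time_s': 0.0, 'q': array([-1.3269,  0.4695, -0.0486,  1.5337,  0.0241,  1.141 , -0.0823]), 'qvel': array([-0.0007,  0.0001,  0.0007,  0.001 ,  0.0011,  0.0009,  0.0015]), 'effort': array([  0.0005, -51.0301,  -0.0469, -23.7715,   0.0105,   0.0075,
         0.    ]), 'ee_pos': array([0.1817, 0.6495, 0.2302]), 'orientation': array([-0.4271, -3.1122,  0.0031]), 'force': array([ 0.1419,  0.2198, -0.0749]), 'moment': array([-0.0135, -0.0632, -0.0374]), 'grasp_force': 0.0, 'opening': 0.08555824191073658} 0.0187
side {'K': array([[393.4659,   0.    , 260.9136],
       [  0.    , 393.4659, 195.244 ],
       [  0.    ,   0.    ,   1.    ]]), 'eye': array([ 0.2913, -0.7998,  0.8446]), 'orientation': array([ 0.9068, -0.1299, -0.3203])}
top {'K': array([[397.4856,   0.    , 251.8067],
       [  0.    , 397.4856, 189.4348],
       [  0.    ,   0.    ,   1.    ]]), 'eye': array([0.417 , 0.1001, 1.2468]), 'orientation': array([ 0.0794, -0.0979, -1.5948])}
wrist {'K': array([[322.2156,   0.    , 252.9954],
       [  0.    , 322.2156, 188.2126],
       [  0.    ,   0.    ,   1.    ]]), 'T_tool_cam': array([[-0.0011,  0.9611,  0.2762,  0.0715],
       [ 1.    ,  0.0008,  0.001 , -0.0006],
       [ 0.0007,  0.2762, -0.9611, -0.1432],
       [ 0.    ,  0.    ,  0.    ,  1.    ]])}
```

View pics/a.png

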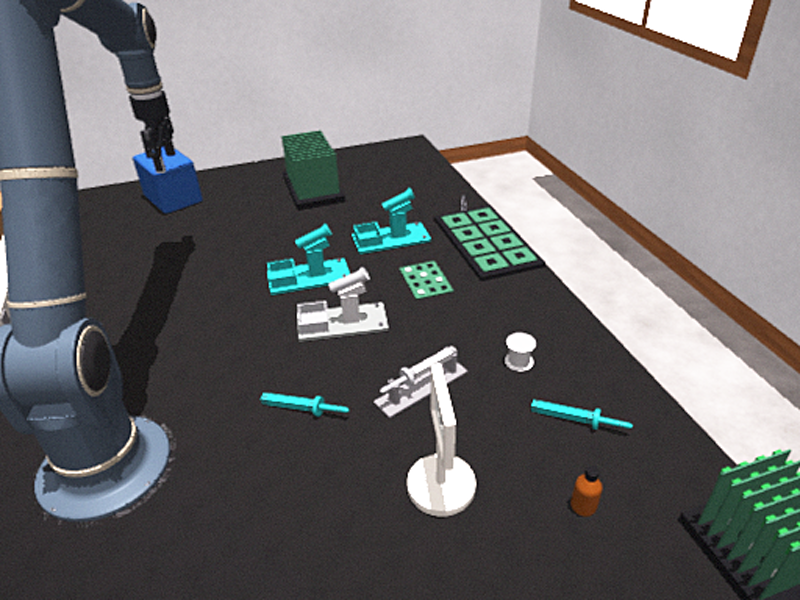

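View pics/b.png

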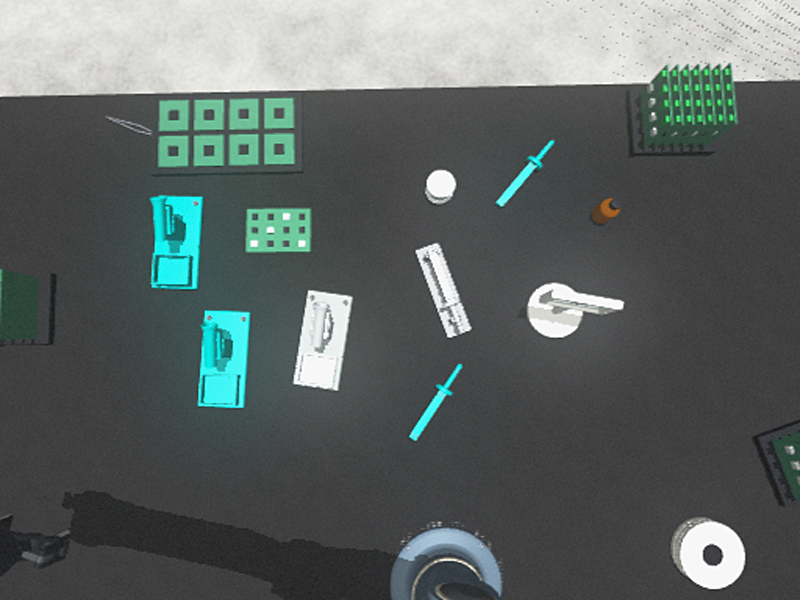

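Top view (800x600 px): the grey/white rod lies in its rest at (443,290), collar near (455,305). Two turquoise rods are at (525,173) and (436,402). The grey feeder is at (323,340), with turquoise ones at (175,243) and (224,360). The magnifier is at (570,308). The grey and white ones fit the description, because the turquoise ones are the look-alikes I was told to leave alone. I'll confirm with an enlarged crop and take coarse positions.

```bash
cat > h.py <<'E'
import numpy as np,cv2
from bench import r,capture,camera_info
from scipy.spatial.transform import Rotation as R
np.set_printoptions(precision=4,suppress=True)
def cam(n,s=None):
    i=camera_info(n)
    if n!="wrist": return i["K"],np.array(i["eye"]),R.from_rotvec(i["orientation"]).as_matrix()
    s=s or r.get_state(); A=R.from_rotvec(s["orientation"]).as_matrix();T=i["T_tool_cam"]
    return i["K"],s["ee_pos"]+A@T[:3,3],A@T[:3,:3]
def ray(c,p):
    K,e,A=c;d=np.linalg.inv(K)@[p[0],p[1],1];return e,A@(d*[1,-1,-1])
def onz(c,p,z):
    e,d=ray(c,p);return e+d*(z-e[2])/d[2]
def proj(c,P):
    K,e,A=c;q=A.T@(np.asarray(P)-e)*[1,-1,-1];q=K@q;return q[:2]/q[2]
def tri(c1,p1,c2,p2):
    e,d=ray(c1,p1);f,g=ray(c2,p2);t=np.linalg.lstsq(np.c_[d,-g],f-e,rcond=None)[0]
    a,b=e+d*t[0],f+g*t[1];return (a+b)/2,np.linalg.norm(a-b)
def toolmove(P):  # world displacement of TCP to point P, in tool axes mm
    s=r.get_state();A=R.from_rotvec(s["orientation"]).as_matrix();return A.T@(np.asarray(P)-s["ee_pos"])*1000
E
python3 - <<'E'
from h import *
c=cam("top");k=.64
for n,p,z in [("rod rear",(430,250),.05),("collar",(455,305),.05),("rod tip",(462,328),.05),("mouth",(322,303),.125),("mag top a",(543,296),.22),("mag top b",(624,304),.22),("magfoot",(555,310),.018),("flux",(606,210),.05),("spool",(440,185),.05)]:
    print(n,onz(c,(p[0]*k,p[1]*k),z))
t=cv2.imread("pics/top0.png");s=cv2.imread("pics/side0.png")
a=cv2.resize(t[145:265,180:410],None,fx=3.4,fy=2.45*0+3.4*.7+0.0,interpolation=3) if 0 else cv2.resize(t[150:260,180:410],None,fx=3.4,fy=3.4,interpolation=3)[:300]
a=cv2.resize(t[150:260,180:410],(600,287),interpolation=3);b=cv2.resize(s[165:275,180:410],(600,287),interpolation=3)
cv2.imwrite("pics/c.png",np.vstack([a,b]))
E
```

```text
rod rear [0.6408 0.0103 0.05  ]
collar [ 0.5315 -0.0346  0.05  ]
rod tip [ 0.4865 -0.0464  0.05  ]
mouth [0.5341 0.2151 0.125 ]
mag top a [ 0.5265 -0.1629  0.22  ]
mag top b [ 0.5097 -0.2976  0.22  ]
magfoot [ 0.5195 -0.2371  0.018 ]
flux [ 0.7125 -0.3405  0.05  ]
spool [ 0.7709 -0.0138  0.05  ]
```

View pics/c.png

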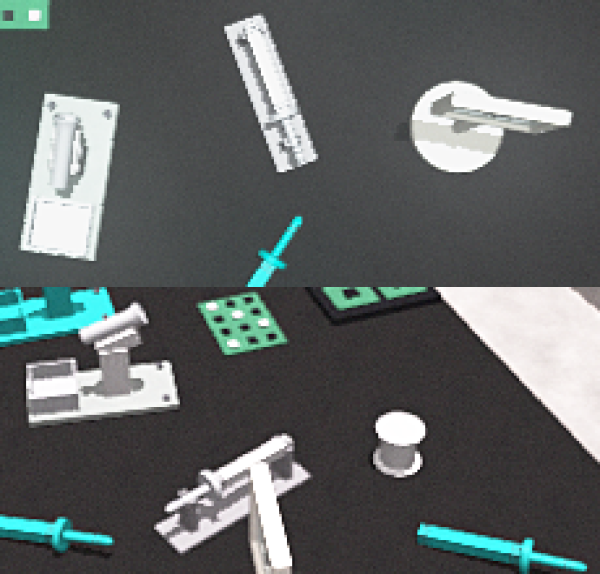

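Confirmed: of the candidates in the crop, only the grey rod sits in a rest, and only the grey feeder isn't turquoise. I'll plan the move to a viewing pose over the rod.

```bash
cat >> h.py <<'E'
def yaw(s=None):
    s=s or r.get_state();A=R.from_rotvec(s["orientation"]).as_matrix();return np.degrees(np.arctan2(A[1,0],A[0,0]))
def plan(P,yt=None,n=None,P0=None,y0=None,acc=None):
    s=r.get_state();P=np.array(P);P0=s["ee_pos"] if P0 is None else np.array(P0);y=yaw(s) if y0 is None else y0
    yt=y if yt is None else yt;dy=(yt-y+180)%360-180
    n=n or int(max(np.ceil(np.linalg.norm(P-P0)/.055),np.ceil(abs(dy)/10.3),1))
    out=[]
    for i in range(n):
        a=np.radians(y+dy*i/n);ux=np.array([np.cos(a),np.sin(a),0]);uy=np.array([np.sin(a),-np.cos(a),0]);d=(P-P0)/n*1000
        out.append('{"x":%.1f,"y":%.1f,"z":%.1f,"twist":%.3f}'%(d@ux,d@uy,-d[2],-np.radians(dy/n)))
    for i in range(0,n,5):print("["+",".join(out[i:i+5])+"]")
E
python3 -c "
from h import *
print(yaw());plan([.575,-.015,.28],20)"
```

```text
164.37150110198402
[{"x":-37.2,"y":-35.6,"z":-3.3,"twist":0.168},{"x":-42.6,"y":-28.9,"z":-3.3,"twist":0.168},{"x":-46.8,"y":-21.4,"z":-3.3,"twist":0.168},{"x":-49.8,"y":-13.2,"z":-3.3,"twist":0.168},{"x":-51.3,"y":-4.7,"z":-3.3,"twist":0.168}]
[{"x":-51.3,"y":3.9,"z":-3.3,"twist":0.168},{"x":-50.0,"y":12.4,"z":-3.3,"twist":0.168},{"x":-47.2,"y":20.6,"z":-3.3,"twist":0.168},{"x":-43.1,"y":28.2,"z":-3.3,"twist":0.168},{"x":-37.7,"y":35.0,"z":-3.3,"twist":0.168}]
[{"x":-31.4,"y":40.8,"z":-3.3,"twist":0.168},{"x":-24.1,"y":45.5,"z":-3.3,"twist":0.168},{"x":-16.1,"y":48.9,"z":-3.3,"twist":0.168},{"x":-7.7,"y":50.9,"z":-3.3,"twist":0.168},{"x":0.9,"y":51.5,"z":-3.3,"twist":0.168}]
```

{"api": "servo_tool", "payload": {"plan": [{"x": -37, "y": -36, "z": -10, "twist": 0.168}, {"x": -43, "y": -29, "z": -10, "twist": 0.168}, {"x": -47, "y": -21, "z": -10, "twist": 0.168}, {"x": -50, "y": -13, "z": -10, "twist": 0.168}, {"x": -51, "y": -5, "z": -10, "twist": 0.168}]}}

```text
time_s: 0.78
ee_pos: [0.3139, 0.4264, 0.2815]
orientation: [-1.667, -2.663, 0.0]
force: [0.1, -0.3, 0.1]
opening: 0.0855
grasp_force: 0.0
```

{"api": "servo_tool", "payload": {"plan": [{"x": -51, "y": 4, "z": 0, "twist": 0.168}, {"x": -50, "y": 12, "z": 0, "twist": 0.168}, {"x": -47, "y": 21, "z": 0, "twist": 0.168}, {"x": -43, "y": 28, "z": 0, "twist": 0.168}, {"x": -38, "y": 35, "z": 0, "twist": 0.168}]}}

```text
time_s: 1.4
ee_pos: [0.4443, 0.2053, 0.2813]
orientation: [-2.607, -1.752, -0.0]
force: [1.1, 0.2, -0.9]
opening: 0.0854
grasp_force: 0.0
```

{"api": "servo_tool", "payload": {"plan": [{"x": -31, "y": 41, "z": 0, "twist": 0.168}, {"x": -24, "y": 45, "z": 0, "twist": 0.168}, {"x": -16, "y": 49, "z": 0, "twist": 0.168}, {"x": -8, "y": 51, "z": 0, "twist": 0.168}, {"x": 1, "y": 51, "z": 0, "twist": 0.168}]}}

```text
time_s: 2.02
ee_pos: [0.5751, -0.0152, 0.2812]
orientation: [-3.095, -0.537, -0.0]
force: [0.6, -0.2, -0.3]
opening: 0.0852
grasp_force: 0.0
```

{"api": "servo_tool", "payload": {"plan": [{"x": 0, "y": 0, "z": 0, "twist": 0}, {"x": 0, "y": 0, "z": 0, "twist": 0}]}}

```text
time_s: 2.28
ee_pos: [0.5743, -0.0133, 0.2808]
orientation: [-3.093, -0.547, 0.002]
force: [0.8, -0.5, 0.4]
opening: 0.0853
grasp_force: 0.0
```

```bash
python3 - <<'E'
from h import *
s=r.get_state();print(s["time_s"],s["ee_pos"],yaw(s),s["q"])
im=capture("wrist");cv2.imwrite("pics/w1.png",im[:,:,::-1])
g=cv2.imread("pics/w1.png");cv2.imwrite("pics/w1v.png",cv2.resize(g,(800,600),interpolation=3))
E
```

```text
2.275 [ 0.5743 -0.0133  0.2808] 20.04368195375473 [-0.6057  0.3058  0.7108  1.7458 -0.2154  1.1706 -1.054 ]
```

View pics/w1v.png

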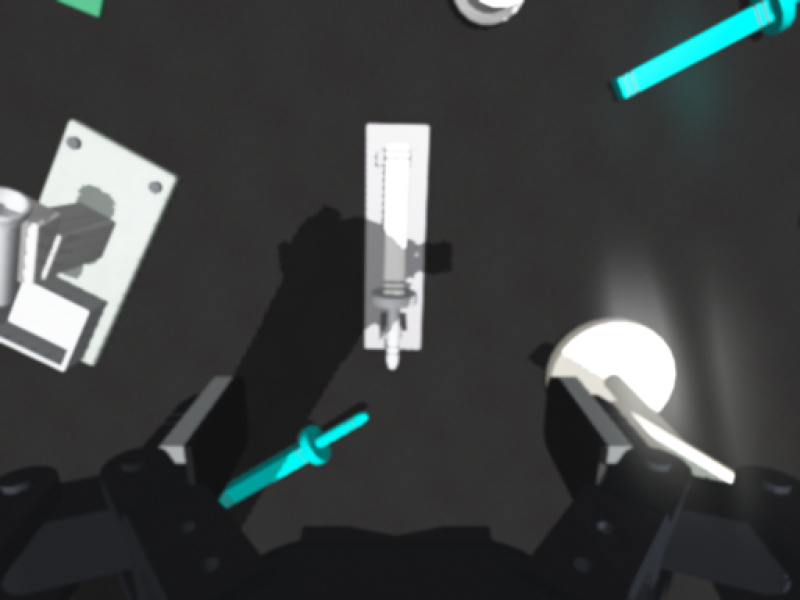

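The wrist picture (800x600) shows the rod in its rest: rear end at (397,146), collar at (394,293), tip at (393,368). The feeder plate corners are at (70,120), (176,178) and (95,365). The tube mouth is at (8,200) and the magnifier at right.

```bash
python3 - <<'E'
from h import *
s=r.get_state();c=cam("wrist",s);k=.64
rear,tip,col=[onz(c,(u*k,v*k),z) for u,v,z in((397,145,.055),(393,368,.05),(394,294,.05))]
ax=(tip-rear);L=np.linalg.norm(ax[:2]);print(rear,tip,col,L,"yaw+180",np.degrees(np.arctan2(-ax[1],-ax[0])),np.linalg.norm((tip-col)[:2]))
A,B,C=[onz(c,(u*k,v*k),.012) for u,v in((70,120),(176,178),(95,365))]
print("feeder",A,B,C,np.linalg.norm(A-B),np.linalg.norm(B-C),np.degrees(np.arctan2(*(B-C)[1::-1])),np.degrees(np.arctan2(*(A-B)[1::-1]))-90)
ex=(B-C)/np.linalg.norm(B-C);ex2=(A-B)/np.linalg.norm(A-B);ex2=np.array([ex2[1],-ex2[0],0]);m=(A+B)/2-.035*(ex+ex2)/2;print("mouth xy",m)
print("magfoot",onz(c,(612*k,368*k),.018))
# grasp at rod x=30
u=-ax/np.linalg.norm(ax);rt=tip+u*.118
print("origin",rt)
E
```

```text
[0.6412 0.0112 0.055 ] [ 0.4778 -0.0452  0.05  ] [ 0.5366 -0.0246  0.05  ] 0.1728088157021596 yaw+180 19.043050439876776 0.062280650060660046
feeder [0.5719 0.2557 0.012 ] [0.5571 0.1684 0.012 ] [0.3731 0.199  0.012 ] 0.08850278116630352 0.18648728564445535 -9.435536926027385 -9.656433296276973
mouth xy [0.53   0.2179 0.012 ]
magfoot [ 0.53   -0.2303  0.018 ]
origin [ 0.5893 -0.0067  0.0534]
```

```bash
python3 -c "
from h import *
plan([.580,-.010,.10],19.0,n=4)"
```

```text
[{"x":1.6,"y":-0.1,"z":45.2,"twist":0.005},{"x":1.6,"y":-0.1,"z":45.2,"twist":0.005},{"x":1.6,"y":-0.1,"z":45.2,"twist":0.005},{"x":1.6,"y":-0.1,"z":45.2,"twist":0.005}]
```

{"api": "servo_tool", "payload": {"plan": [{"x": 2, "y": 0, "z": 45, "twist": 0.005}, {"x": 2, "y": 0, "z": 45, "twist": 0.005}, {"x": 1, "y": 0, "z": 45, "twist": 0.005}, {"x": 1, "y": 0, "z": 45, "twist": 0.005}, {"x": 0, "y": 0, "z": 0, "twist": 0}]}}

```text
time_s: 2.95
ee_pos: [0.5774, -0.0098, 0.0985]
orientation: [-3.097, -0.519, 0.011]
force: [0.6, -0.9, 0.9]
opening: 0.0855
grasp_force: 0.0
```

```bash
python3 - <<'E'
from h import *
s=r.get_state();print(s["time_s"],s["ee_pos"],yaw(s))
im=capture("wrist");g=im[:,:,::-1].copy();c=cam("wrist",s)
cv2.imwrite("pics/w2.png",g);cv2.imwrite("pics/w2v.png",cv2.resize(g,(800,600),interpolation=3))
for P in([.6413,.0112,.058],[.580,-.010,.058],[.4778,-.0452,.05]):print(proj(c,P)/.64)
E
```

```text
2.95 [ 0.5774 -0.0098  0.0985] 19.010729884939455
[398.7859 152.7874]
[398.8381 326.7696]
[398.5407 539.961 ]
```

View pics/w2v.png

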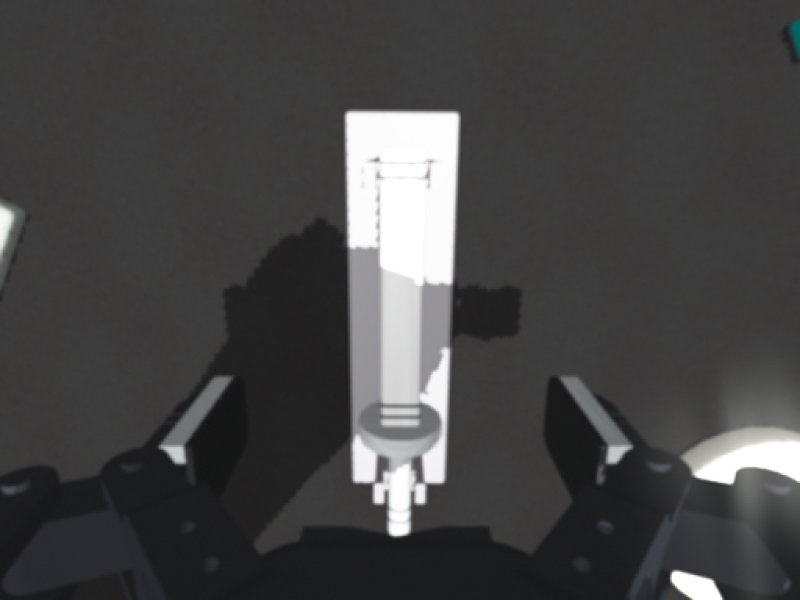

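The rod is centred between the fingers: handle at column 401, rear at row 150, tip at (400,535), all within 1–2 mm of the prediction. I'll go down and grasp it.

{"api": "servo_tool", "payload": {"plan": [{"x": 1, "y": 0, "z": 34, "twist": 0}, {"x": 1, "y": 0.5, "z": 33, "twist": 0}, {"x": 0, "y": 0, "z": 0, "twist": 0}, {"x": 0, "y": 0, "z": 0, "twist": 0}]}}

```text
time_s: 3.5
ee_pos: [0.5841, -0.0116, 0.0367]
orientation: [3.099, 0.515, 0.006]
force: [0.5, -0.1, 0.2]
opening: 0.0853
grasp_force: 0.0
```

{"api": "servo_tool", "payload": {"plan": [{"x": 0, "y": 0, "z": 0, "twist": 0}, {"x": 0, "y": 0, "z": 0, "twist": 0}, {"x": 0, "y": 0, "z": 0, "twist": 0}, {"x": 0, "y": 0, "z": 0, "twist": 0}, {"x": 0, "y": 0, "z": 0, "twist": 0}], "gripper": 0}}

```text
time_s: 4.12
ee_pos: [0.5826, -0.0118, 0.0346]
orientation: [-3.099, -0.514, -0.001]
force: [-1.1, -0.5, 4.0]
opening: 0.015
grasp_force: 59.7
```

{"api": "servo_tool", "payload": {"plan": [{"x": 0, "y": 0, "z": 0, "twist": 0}, {"x": 0, "y": 0, "z": 0, "twist": 0}, {"x": 0, "y": 0, "z": 0, "twist": 0}]}}

```text
time_s: 4.5
ee_pos: [0.5826, -0.0118, 0.0346]
orientation: [-3.099, -0.514, -0.001]
force: [0.2, 0.1, 5.7]
opening: 0.0146
grasp_force: 59.9
```

{"api": "servo_tool", "payload": {"plan": [{"x": 0, "y": 0, "z": -15, "twist": 0}, {"x": 0, "y": 0, "z": -50, "twist": 0}, {"x": 0, "y": 0, "z": -60, "twist": 0}, {"x": 0, "y": 0, "z": -60, "twist": 0}, {"x": 0, "y": 0, "z": -60, "twist": 0}]}}

```text
time_s: 5.12
ee_pos: [0.5816, -0.0118, 0.2813]
orientation: [-3.099, -0.513, 0.001]
force: [1.0, 0.9, -1.6]
opening: 0.0148
grasp_force: 58.9
```

{"api": "servo_tool", "payload": {"plan": [{"x": 0, "y": 0, "z": -20, "twist": 0}, {"x": 0, "y": 0, "z": 0, "twist": 0}, {"x": 0, "y": 0, "z": 0, "twist": 0}]}}

```text
time_s: 5.5
ee_pos: [0.5812, -0.0115, 0.2977]
orientation: [-3.099, -0.514, 0.005]
force: [0.1, -0.4, -2.6]
opening: 0.0148
grasp_force: 59.0
```

```bash
python3 - <<'E'
from h import *
s=r.get_state();print(s["time_s"],s["ee_pos"],yaw(s),s["force"],s["moment"])
ims=[capture(n)[:,:,::-1] for n in("wrist","side","top")]
for n,i in zip("wst",ims):cv2.imwrite(f"pics/{n}3.png",i)
P=s["ee_pos"]+[0,0,.019]
cr=[]
for n,i in(("side",ims[1]),("top",ims[2])):
    u,v=proj(cam(n),P).astype(int);print(n,u,v);u=max(u,64);v=max(v,50);x0,y0=u-64,v-50;print("crop",x0,y0)
    cr.append(cv2.resize(i[y0:y0+100,x0:x0+128],(384,300),interpolation=3))
cv2.imwrite("pics/d.png",np.vstack([np.hstack(cr),np.hstack([cv2.resize(ims[0],(400,300)),np.zeros((300,368,3),np.uint8)])]))
E
```

```text
5.5 [ 0.5812 -0.0115  0.2977] 18.83788288782944 [ 0.0856 -0.4103 -2.574 ] [ 0.0623 -0.0177  0.048 ]
side 272 156
crop 208 106
top 292 163
crop 228 113
```

View pics/d.png

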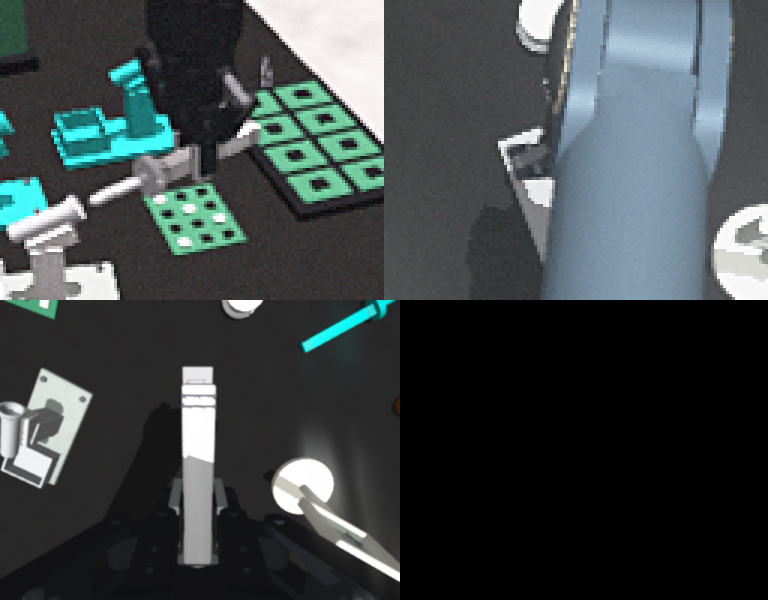

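The rod is held: in the side crop the rear end is at (255,130) and the tip at (92,200). I'll compute the pitch from where the rays meet the rod's vertical plane.

```bash
cat >> h.py <<'E'
def onplane(c,p,P,yw):
    a=np.radians(yw);n=np.array([-np.sin(a),np.cos(a),0]);e,d=ray(c,p);X=e+d*(n@(P-e))/(n@d)
    return (X-P)@[np.cos(a),np.sin(a),0]*1000,(X-P)[2]*1000
E
python3 - <<'E'
from h import *
s=r.get_state();G=s["ee_pos"]+[0,0,r.tcp_to_grasp]
c=cam("side")
for p in((293,149.3),(238.7,172.7)):print(onplane(c,p,G,yaw(s)))
w=cam("wrist",s)
# wrist: rear edge of handle end seen at (198,367)/400*512
for p in((198*1.28,(367-300)*1.28),(198*1.28,(384-300)*1.28)):print(onplane(w,p,G,yaw(s)))
# magnifier from top0 image: white frame pixels
c=cam("top")
print(onz(c,(548*.64,291*.64),.22))
E
```

```text
(np.float64(68.61087836867179), np.float64(-5.798139006089387))
(np.float64(-104.33589783797704), np.float64(-3.2583573023068357))
(np.float64(71.35777589770788), np.float64(43.217359452988546))
(np.float64(66.10964374743106), np.float64(38.71113064253462))
[ 0.5347 -0.1717  0.22  ]
```

The rod is level, gripped at about rod x = 12, with its axis about 14 mm above the TCP. I'll tilt it tip-down by 20° by pressing the handle's rear on the fixed magnifier frame's top edge. First I'll move it above there and look.

```bash
python3 -c "
from h import *
plan([.465,-.222,.298],-7)"
```

```text
[{"x":-35.6,"y":32.3,"z":-0.1,"twist":0.090},{"x":-32.6,"y":35.4,"z":-0.1,"twist":0.090},{"x":-29.3,"y":38.2,"z":-0.1,"twist":0.090},{"x":-25.7,"y":40.7,"z":-0.1,"twist":0.090},{"x":-21.9,"y":42.8,"z":-0.1,"twist":0.090}]
```

{"api": "servo_tool", "payload": {"plan": [{"x": -36, "y": 32, "z": 0, "twist": 0.09}, {"x": -33, "y": 35, "z": 0, "twist": 0.09}, {"x": -29, "y": 38, "z": 0, "twist": 0.09}, {"x": -26, "y": 41, "z": 0, "twist": 0.09}, {"x": -22, "y": 43, "z": 0, "twist": 0.09}]}}

```text
time_s: 6.28
ee_pos: [0.4636, -0.2232, 0.2985]
orientation: [-3.135, 0.195, 0.002]
force: [1.0, 0.2, -2.0]
opening: 0.0147
grasp_force: 58.9
```

{"api": "servo_tool", "payload": {"plan": [{"x": 0, "y": 0, "z": 0, "twist": 0}, {"x": 0, "y": 0, "z": 0, "twist": 0}]}}

```text
time_s: 6.52
ee_pos: [0.4649, -0.2215, 0.2987]
orientation: [-3.135, 0.19, 0.001]
force: [0.4, 0.8, -2.9]
opening: 0.0144
grasp_force: 59.0
```

```bash
python3 - <<'E'
from h import *
s=r.get_state();print(s["time_s"],s["ee_pos"],yaw(s),s["force"],s["moment"])
g=capture("wrist")[:,:,::-1].copy();h=capture("side")[:,:,::-1].copy()
cv2.imwrite("pics/w4.png",g);cv2.imwrite("pics/s4.png",h)
u,v=proj(cam("side"),[.52,-.23,.2]).astype(int);print(u,v)
x0,y0=u-75,v-60
cv2.imwrite("pics/e.png",np.hstack([cv2.resize(g[:300],(450,264)),np.zeros((264,0,3),np.uint8)]) if 0 else np.vstack([cv2.resize(g[:270],(569,300),interpolation=3),cv2.resize(h[y0:y0+75,x0:x0+142],(569,300),interpolation=3)]));print(x0,y0)
E
```

```text
6.525 [ 0.4649 -0.2215  0.2987] -6.926671219529067 [ 0.4171  0.835  -2.8918] [ 0.026  -0.0997  0.0221]
281 254
206 194
```

View pics/e.png

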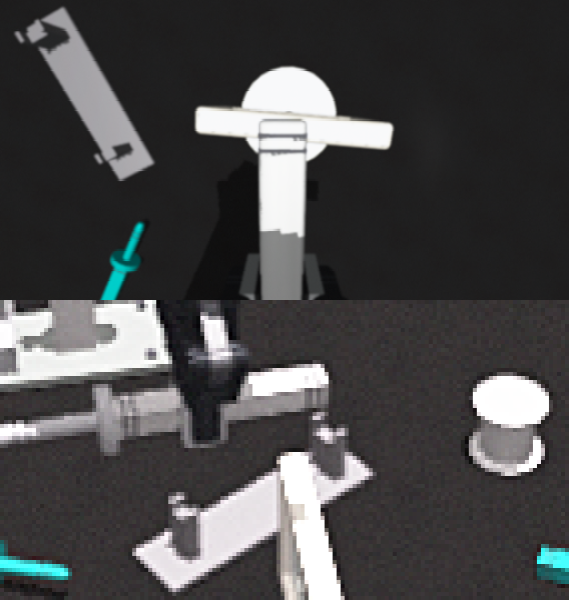

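The crop shows the frame's top face in the wrist view with left-end corners (196,107) and (195,132), and right-end corners (394,124) and (391,149). The rod's rear is at (283,120), over the frame.

```bash
python3 - <<'E'
from h import *
s=r.get_state();c=cam("wrist",s)
q=[onz(c,(u/1.1113,v*.9),.22) for u,v in((196,107),(195,132),(394,124),(391,149))]
for x in q:print(x)
a,b=(q[0]+q[1])/2,(q[2]+q[3])/2;d=a-b;print("len",np.linalg.norm(d),"thick",np.linalg.norm(q[0]-q[1]),"ctr",(a+b)/2,"yaw y-axis",np.degrees(np.arctan2(d[1],d[0])))
ctr=(a+b)/2;print("rod frame ctr rel tool mm",toolmove(ctr))
print(onz(c,(289/1.1113,113*.9),.018))
E
```

```text
[ 0.5392 -0.179   0.22  ]
[ 0.5249 -0.1756  0.22  ]
[ 0.5152 -0.2958  0.22  ]
[ 0.5004 -0.2935  0.22  ]
len 0.11983045727476455 thick 0.014688638264165365 ctr [ 0.5199 -0.236   0.22  ] yaw y-axis 78.32100990842835
rod frame ctr rel tool mm [55.8967  8.7015 78.699 ]
[ 0.5245 -0.2374  0.018 ]
```

{"api": "servo_tool", "payload": {"plan": [{"x": 0, "y": 5, "z": 40, "twist": 0.04}, {"x": 0, "y": 4, "z": 37, "twist": 0.043}, {"x": 0, "y": 0, "z": 0, "twist": 0}]}}

```text
time_s: 7.0
ee_pos: [0.4624, -0.2292, 0.2199]
orientation: [-3.125, 0.317, 0.01]
force: [-0.5, 0.9, -2.9]
opening: 0.0147
grasp_force: 59.0
```

{"api": "servo_tool", "payload": {"plan": [{"x": 0, "y": 0, "z": 5, "twist": 0}, {"x": 0, "y": 0, "z": 4, "twist": 0}, {"x": 0, "y": 0, "z": 4, "twist": 0}, {"x": 0, "y": 0, "z": 0, "twist": 0}]}}

```text
time_s: 7.5
ee_pos: [0.4643, -0.2313, 0.2106]
orientation: [-3.125, 0.32, -0.003]
force: [-3.0, 0.3, 4.9]
opening: 0.0151
grasp_force: 60.4
```

{"api": "servo_tool", "payload": {"plan": [{"x": 0, "y": 0, "z": 4, "twist": 0}, {"x": 0, "y": 0, "z": 4, "twist": 0}, {"x": 0, "y": 0, "z": 0, "twist": 0}]}}

```text
time_s: 7.88
ee_pos: [0.464, -0.2314, 0.2027]
orientation: [-3.124, 0.32, -0.003]
force: [-4.0, 1.1, 6.4]
opening: 0.0148
grasp_force: 61.8
```

{"api": "servo_tool", "payload": {"plan": [{"x": 0, "y": 0, "z": 4, "twist": 0}, {"x": 0, "y": 0, "z": 4, "twist": 0}, {"x": 0, "y": 0, "z": 0, "twist": 0}]}}

```text
time_s: 8.25
ee_pos: [0.4643, -0.2315, 0.1946]
orientation: [-3.125, 0.32, -0.004]
force: [-3.1, 1.6, 4.5]
opening: 0.0147
grasp_force: 63.6
```

```bash
python3 - <<'E'
from h import *
s=r.get_state();print(s["time_s"],s["ee_pos"],yaw(s),s["force"],s["moment"])
h=capture("side")[:,:,::-1].copy();cv2.imwrite("pics/s5.png",h)
u,v=proj(cam("side"),s["ee_pos"]+[-.02,0,0]).astype(int)
x0,y0=u-64,v-45;print(x0,y0)
cv2.imwrite("pics/f.png",cv2.resize(h[y0:y0+96,x0:x0+128],(800,600),interpolation=3))
E
```

```text
8.25 [ 0.4643 -0.2315  0.1946] -11.698820950910358 [-3.0663  1.5702  4.4906] [0.1562 0.1397 0.0436]
185 220
```

View pics/f.png

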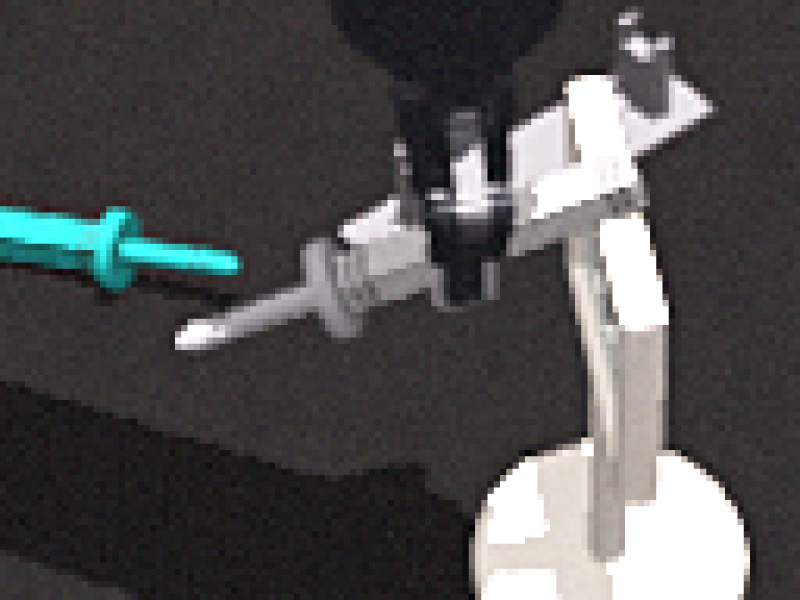

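Tilting works. The tip is at (180,339), the collar centre at about (333,287), and the handle's rear end centre at about (628,200) of the crop. I'll compute the pitch.

```bash
python3 - <<'E'
from h import *
s=r.get_state();G=s["ee_pos"];c=cam("side")
q=[np.array(onplane(c,(185+u/6.25,220+v/6.25),G,yaw(s))) for u,v in((180,339),(320,290),(634,198))]
print(q);d=q[2]-q[0];print(np.hypot(*d),np.degrees(np.arctan2(d[1],d[0])))
d=d/np.hypot(*d);print("axis height at TCP",q[0][1]-q[0][0]*d[1]/d[0])
E
```

```text
[array([-98.7018, -18.6435]), array([-47.936 ,  -1.5697]), array([63.5498, 27.0358])]
168.55913874233184 15.72370460266525
axis height at TCP 9.144383815821396
```

```bash
python3 - <<'E'
from h import *
s=r.get_state();G=s["ee_pos"]+[0,-.008,0];c=cam("side")
f=lambda u,v:np.array(onplane(c,(185+u/6.25,220+v/6.25),G,yaw(s)))
for a,b in(((378,302),(600,226)),((520,255),(635,213)),((215,347),(315,312)),((200,319),(305,287)),((350,249),(620,178))):
    p,q=f(*a),f(*b);print(p,q,np.degrees(np.arctan2(*(q-p)[::-1])))
E
```

```text
[-29.8768  -2.4095] [48.6204 23.3186] 18.146989861515333
[20.511  13.2962] [60.8396 27.8312] 19.81998248848377
[-88.0685 -16.0074] [-52.0743  -3.8511] 18.661345247395055
[-91.9255  -0.7269] [-54.7005   9.4266] 15.256873397583613
[-38.1639  25.8152] [55.3561 45.7733] 12.046733273753281
```

Pitch is about 19°, close enough to 20°. Next I'll lift clear and move to a viewing pose beside the feeder.

```bash
python3 -c "
from h import *
plan([.56,.145,.31],-9.5,P0=[.4643,-.2315,.3096],n=8)"
```

```text
[{"x":2.2,"y":-48.5,"z":-0.1,"twist":-0.005},{"x":2.4,"y":-48.5,"z":-0.1,"twist":-0.005},{"x":2.6,"y":-48.5,"z":-0.1,"twist":-0.005},{"x":2.9,"y":-48.5,"z":-0.1,"twist":-0.005},{"x":3.1,"y":-48.5,"z":-0.1,"twist":-0.005}]
[{"x":3.3,"y":-48.4,"z":-0.1,"twist":-0.005},{"x":3.6,"y":-48.4,"z":-0.1,"twist":-0.005},{"x":3.8,"y":-48.4,"z":-0.1,"twist":-0.005}]
```

{"api": "servo_tool", "payload": {"plan": [{"x": 0, "y": 0, "z": -15, "twist": 0}, {"x": 0, "y": 0, "z": -50, "twist": 0}, {"x": 0, "y": 0, "z": -50, "twist": 0}]}}

```text
time_s: 8.68
ee_pos: [0.4634, -0.2311, 0.3102]
orientation: [3.125, -0.321, -0.0]
force: [2.1, 0.7, -1.7]
opening: 0.0148
grasp_force: 62.3
```

{"api": "servo_tool", "payload": {"plan": [{"x": 2, "y": -48, "z": 0, "twist": -0.005}, {"x": 3, "y": -49, "z": 0, "twist": -0.005}, {"x": 3, "y": -49, "z": 0, "twist": -0.005}, {"x": 3, "y": -49, "z": 0, "twist": -0.005}, {"x": 3, "y": -49, "z": 0, "twist": -0.005}]}}

```text
time_s: 9.3
ee_pos: [0.5248, 0.0072, 0.3094]
orientation: [-3.128, 0.281, -0.002]
force: [-0.0, 0.0, -1.3]
opening: 0.0147
grasp_force: 62.4
```

{"api": "servo_tool", "payload": {"plan": [{"x": 3, "y": -48, "z": 0, "twist": -0.005}, {"x": 4, "y": -48, "z": 0, "twist": -0.005}, {"x": 4, "y": -48, "z": 0, "twist": -0.005}, {"x": 0, "y": 0, "z": 0, "twist": 0}, {"x": 0, "y": 0, "z": 0, "twist": 0}]}}

```text
time_s: 9.93
ee_pos: [0.5602, 0.1449, 0.3088]
orientation: [3.13, -0.258, 0.001]
force: [-0.2, -1.0, -2.0]
opening: 0.0147
grasp_force: 62.4
```

```bash
python3 - <<'E'
from h import *
s=r.get_state();print(s["time_s"],s["ee_pos"],yaw(s),s["force"],s["moment"])
g=capture("wrist")[:,:,::-1].copy();h=capture("side")[:,:,::-1].copy()
cv2.imwrite("pics/w6.png",g);cv2.imwrite("pics/s6.png",h)
M=np.array([.53,.218,.125])
a,b=proj(cam("wrist",s),M),proj(cam("side"),M);print(a,b)
x0,y0=max(0,int(a[0]-80)),max(0,int(a[1]-60));x1,y1=int(b[0]-80),int(b[1]-60);print(x0,y0,x1,y1)
cv2.imwrite("pics/g.png",np.hstack([cv2.resize(g[y0:y0+120,x0:x0+160],(400,300),interpolation=3),cv2.resize(h[y1:y1+120,x1:x1+160],(400,300),interpolation=3)]))
E
```

```text
9.925 [0.5602 0.1449 0.3088] -9.42614393574783 [-0.2087 -0.9572 -2.045 ] [-0.0413 -0.0559  0.0211]
[189.6067 202.9982] [232.9046 174.6154]
109 142 152 114
```

View pics/g.png

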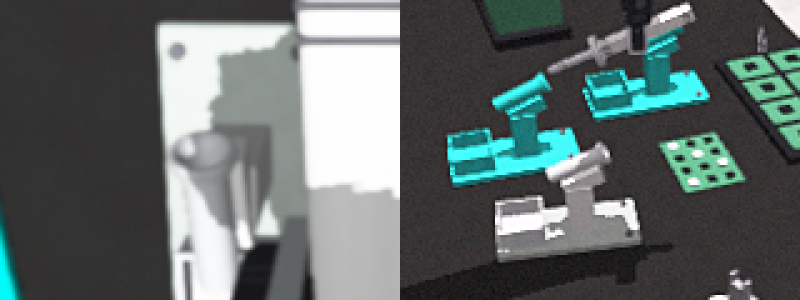

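The mouth appears at wrist pixel (191,203) against a prediction of (190,203), and side pixel (233,175) against (233,175). So the mouth is at about (0.530, 0.217, 0.125). I'll move to the pre-insertion pose.

```bash
python3 -c "
from h import *
plan([.656,.196,.30],-9.5,n=2)"
```

```text
[{"x":42.9,"y":-33.7,"z":4.4,"twist":-0.000},{"x":42.9,"y":-33.6,"z":4.4,"twist":-0.000}]
```

{"api": "servo_tool", "payload": {"plan": [{"x": 43, "y": -33.5, "z": 5, "twist": 0}, {"x": 43, "y": -33.5, "z": 5, "twist": 0}, {"x": 0, "y": 0, "z": 50, "twist": 0}, {"x": 0, "y": 0, "z": 50, "twist": 0}, {"x": 0, "y": 0, "z": 44, "twist": 0}]}}

```text
time_s: 10.65
ee_pos: [0.6559, 0.1962, 0.1529]
orientation: [3.13, -0.261, -0.0]
force: [-0.1, 0.6, -2.7]
opening: 0.0148
grasp_force: 62.4
```

{"api": "servo_tool", "payload": {"plan": [{"x": 0, "y": 0, "z": 0, "twist": 0}, {"x": 0, "y": 0, "z": 0, "twist": 0}, {"x": 0, "y": 0, "z": 0, "twist": 0}]}}

```text
time_s: 11.02
ee_pos: [0.6577, 0.1975, 0.1573]
orientation: [-3.129, 0.258, -0.007]
force: [-0.2, -0.8, -1.0]
opening: 0.015
grasp_force: 62.3
```

```bash
python3 - <<'E'
from h import *
s=r.get_state();print(s["time_s"],s["ee_pos"],yaw(s),s["force"],s["moment"])
h=capture("side")[:,:,::-1].copy();t=capture("top")[:,:,::-1].copy()
cv2.imwrite("pics/s7.png",h);cv2.imwrite("pics/t7.png",t)
a=np.radians(yaw(s));T=s["ee_pos"]+.0995*np.array([-np.cos(a),-np.sin(a),0])-[0,0,.0195]
M=np.array([.53,.217,.125]);print("tip pred",T,T-M)
a=proj(cam("side"),T);b=proj(cam("top"),T);print(a,b,proj(cam("side"),M),proj(cam("top"),M))
x0,y0=int(a[0]-40),int(a[1]-50);x1,y1=int(b[0]-40),int(b[1]-50);print(x0,y0,x1,y1)
cv2.imwrite("pics/h.png",np.hstack([cv2.resize(i[y:y+90,x:x+80],(400,450),interpolation=3) for i,x,y in((h,x0,y0),(t,x1,y1))]))
E
```

```text
11.025 [0.6577 0.1975 0.1573] -9.433277330676697 [-0.2456 -0.7901 -1.0093] [-0.0076 -0.0086  0.0162]
tip pred [0.5596 0.2138 0.1378] [ 0.0296 -0.0032  0.0128]
[241.8746 170.1476] [205.9422 184.4205] [232.9897 174.7815] [205.4228 195.3645]
201 120 165 134
```

View pics/h.png

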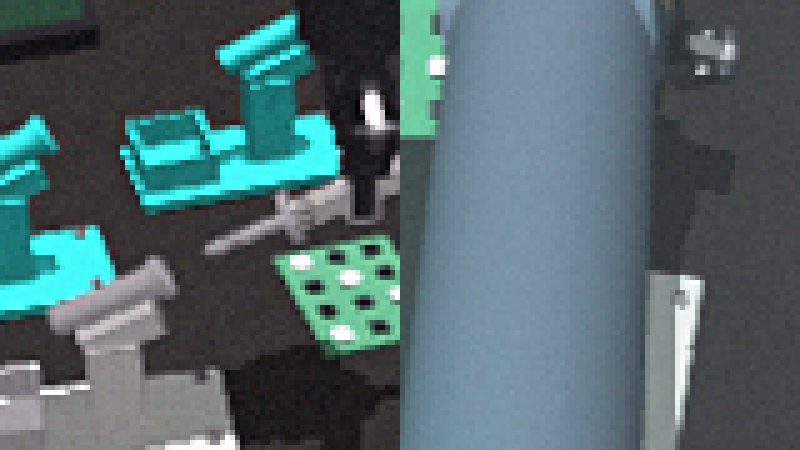

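The tip is seen at side pixel (242,170) against a prediction of (242,170), about 30 mm out from the mouth and nearly coaxial. I'll insert it along the 20° axis.

{"api": "servo_tool", "payload": {"plan": [{"x": 0, "y": 1.5, "z": 2, "twist": 0}, {"x": -11.3, "y": 0, "z": 4.1, "twist": 0}, {"x": -11.3, "y": 0, "z": 4.1, "twist": 0}, {"x": -11.3, "y": 0, "z": 4.1, "twist": 0}, {"x": 0, "y": 0, "z": 0, "twist": 0}]}}

```text
time_s: 11.75
ee_pos: [0.6208, 0.2025, 0.1394]
orientation: [-3.131, 0.256, 0.003]
force: [1.0, 0.0, -1.6]
opening: 0.015
grasp_force: 62.3
```

{"api": "servo_tool", "payload": {"plan": [{"x": -9.4, "y": 0, "z": 3.4, "twist": 0}, {"x": -9.4, "y": 0, "z": 3.4, "twist": 0}, {"x": 0, "y": 0, "z": 0, "twist": 0}]}}

```text
time_s: 12.12
ee_pos: [0.6027, 0.2052, 0.1327]
orientation: [-3.131, 0.257, 0.002]
force: [0.1, -0.7, -2.3]
opening: 0.0151
grasp_force: 62.3
```

{"api": "servo_tool", "payload": {"plan": [{"x": -9.4, "y": 0, "z": 2.7, "twist": 0}, {"x": -9.4, "y": 0, "z": 2.7, "twist": 0}, {"x": 0, "y": 0, "z": 0, "twist": 0}]}}

```text
time_s: 12.5
ee_pos: [0.5841, 0.2085, 0.1274]
orientation: [-3.131, 0.256, 0.002]
force: [0.1, -0.2, -2.2]
opening: 0.0148
grasp_force: 62.3
```

{"api": "servo_tool", "payload": {"plan": [{"x": -2.8, "y": 0, "z": 1, "twist": 0}, {"x": -2.8, "y": 0, "z": 1, "twist": 0}, {"x": 0, "y": 0, "z": 0, "twist": 0}]}}

```text
time_s: 12.88
ee_pos: [0.5807, 0.2087, 0.1263]
orientation: [-3.131, 0.258, -0.004]
force: [1.9, -1.2, -1.0]
opening: 0.0148
grasp_force: 62.6
```

{"api": "servo_tool", "payload": {"plan": [{"x": -1.9, "y": 0, "z": 0.7, "twist": 0}, {"x": 0, "y": 0, "z": 0, "twist": 0}, {"x": 0, "y": 0, "z": 0, "twist": 0}]}}

```text
time_s: 13.25
ee_pos: [0.5806, 0.2086, 0.1264]
orientation: [-3.13, 0.259, -0.01]
force: [5.7, -1.1, 0.1]
opening: 0.0146
grasp_force: 62.8
```

{"api": "servo_tool", "payload": {"plan": [{"x": -1.9, "y": 0, "z": 0.7, "twist": 0}, {"x": 0, "y": 0, "z": 0, "twist": 0}, {"x": 0, "y": 0, "z": 0, "twist": 0}]}}

```text
time_s: 13.62
ee_pos: [0.5805, 0.2086, 0.1266]
orientation: [-3.13, 0.26, -0.016]
force: [7.9, -0.7, 1.8]
opening: 0.015
grasp_force: 62.9
```

{"api": "servo_tool", "payload": {"plan": [{"x": -2.8, "y": 0, "z": 1, "twist": 0}, {"x": 0, "y": 0, "z": 0, "twist": 0}, {"x": 0, "y": 0, "z": 0, "twist": 0}, {"x": 0, "y": 0, "z": 0, "twist": 0}, {"x": 0, "y": 0, "z": 0, "twist": 0}]}}

```text
time_s: 14.25
ee_pos: [0.5804, 0.2085, 0.1268]
orientation: [-3.129, 0.261, -0.025]
force: [11.5, -2.1, 2.0]
opening: 0.0149
grasp_force: 63.0
```

```bash
python3 - <<'E'
from h import *
s=r.get_state();print(s["time_s"],s["ee_pos"],yaw(s),s["force"],s["moment"])
h=capture("side");cv2.imwrite("pics/s8.png",h[:,:,::-1])
a=np.radians(-9.5);ax=np.array([np.cos(a)*np.cos(np.radians(20)),np.sin(a)*np.cos(np.radians(20)),np.sin(np.radians(20))]);M=np.array([.53,.217,.125]);c=cam("side")
up=np.array([-np.cos(a)*np.sin(np.radians(20)),-np.sin(a)*np.sin(np.radians(20)),np.cos(np.radians(20))])
g=cv2.cvtColor(h,cv2.COLOR_RGB2GRAY).astype(np.float32)
for t in range(-20,24,2):
    pts=np.array([proj(c,M+ax*t/1000+up*w/1000) for w in range(-30,31,4)],np.float32)
    print(t,cv2.remap(g,pts[:,0][None],pts[:,1][None],1)[0].astype(int))
E
```

```text
14.25 [0.5804 0.2085 0.1268] -9.550932542236826 [11.5497 -2.0842  1.9836] [-0.5266 -2.5245 -0.0739]
-20 [140 136 176 199 166 126 123 142 160 173 154  67  44  46  43  42]
-18 [134 139 167 198 169 126 123 143 160 175 149  72  43  54  47  45]
-16 [121 128 145 165 162 123 121 145 160 173 146  73  44  50  52  52]
-14 [100 110 115 132 139 122 124 146 164 172 154  74  46  49  51  54]
-12 [ 79  89  89  96 116 117 126 145 163 168 161  71  45  49  50  54]
-10 [ 58  67  71  72  97 114 128 144 160 168 157  83  44  50  51  56]
-8 [ 51  47  55  59  92 116 127 141 157 168 155  92  49  49  51  55]
-6 [ 49  49  43  62  92 118 124 140 155 164 163 111  50  47  50  54]
-4 [ 51  53  42  70 101 119 127 141 153 158 163 143  70  45  51  53]
-2 [ 53  50  41  82 108 123 130 144 148 155 168 150  81  47  54  55]
0 [ 53  50  59  93 112 127 134 148 149 159 173 152  85  48  49  54]
2 [ 54  51  74 104 117 129 139 152 154 165 175 159 100  50  47  51]
4 [ 51  49  86 111 123 130 147 158 165 169 172 170 137  64  48  50]
6 [ 51  51  91 116 120 125 142 158 157 165 164 182 158  79  48  51]
8 [ 53  56  81 100 110 124 129 145 141 146 153 167 160  83  44  50]
10 [ 53  54  65  75  92 125 130 138 139 129 159 144 127  80  49  52]
12 [ 52  54  49  55  83 118 125 125 134 129 175 117  99  70  51  54]
14 [ 52  53  51  45  81 107 119 113 132 146 159  90  66  61  52  55]
16 [ 52  53  53  45  77  92 113 101 137 170 144  78  51  54  53  53]
18 [ 50  54  52  47  75  97 108  98 134 171 134  69  45  51  53  51]
20 [ 50  53  51  45  79 116 116 120 142 160 128  58  45  51  52  52]
22 [ 49  53  50  44  86 122 127 131 150 161 126  58  46  54  51  54]
```

The profile shows the wide collar meeting the tube directly, with no narrow shaft between them, and the force has risen with no travel. It's seated. I'll dwell, then withdraw along the axis.

{"api": "servo_tool", "payload": {"plan": [{"x": 0, "y": 0, "z": 0, "twist": 0}, {"x": 0, "y": 0, "z": 0, "twist": 0}, {"x": 0, "y": 0, "z": 0, "twist": 0}, {"x": 0, "y": 0, "z": 0, "twist": 0}, {"x": 0, "y": 0, "z": 0, "twist": 0}]}}

```text
time_s: 14.92
ee_pos: [0.5804, 0.2086, 0.1268]
orientation: [-3.129, 0.261, -0.025]
force: [11.7, -2.4, 1.7]
opening: 0.0147
grasp_force: 63.0
```

{"api": "servo_tool", "payload": {"plan": [{"x": 9.4, "y": 0, "z": -3.4, "twist": 0}, {"x": 14.1, "y": 0, "z": -5.1, "twist": 0}, {"x": 18.8, "y": 0, "z": -6.8, "twist": 0}, {"x": 18.8, "y": 0, "z": -6.8, "twist": 0}, {"x": 18.8, "y": 0, "z": -6.8, "twist": 0}]}}

```text
time_s: 15.55
ee_pos: [0.6522, 0.1966, 0.1519]
orientation: [3.13, -0.257, -0.004]
force: [0.0, -0.5, -1.9]
opening: 0.015
grasp_force: 62.4
```

{"api": "servo_tool", "payload": {"plan": [{"x": 18.8, "y": 0, "z": -6.8, "twist": 0}, {"x": 18.8, "y": 0, "z": -6.8, "twist": 0}, {"x": 0, "y": 0, "z": -50, "twist": 0}, {"x": 0, "y": 0, "z": -50, "twist": 0}, {"x": 0, "y": 0, "z": -30, "twist": 0}]}}

```text
time_s: 16.18
ee_pos: [0.6898, 0.1901, 0.2983]
orientation: [-3.131, 0.258, -0.002]
force: [-0.4, 0.6, -3.5]
opening: 0.0146
grasp_force: 62.4
```

{"api": "servo_tool", "payload": {"plan": [{"x": 0, "y": 0, "z": 0, "twist": 0}, {"x": 0, "y": 0, "z": 0, "twist": 0}]}}

```text
time_s: 16.42
ee_pos: [0.6882, 0.1907, 0.2936]
orientation: [3.13, -0.257, -0.006]
force: [-0.5, -0.8, -2.1]
opening: 0.0148
grasp_force: 62.5
```

```bash
python3 - <<'E'
from h import *
s=r.get_state();print(s["time_s"],s["ee_pos"],yaw(s),s["force"],s["q"])
plan([.463,-.225,.31],-11.7,n=9)
E
```

```text
16.425 [0.6882 0.1907 0.2936] -9.40486497926914 [-0.5288 -0.8093 -2.131 ] [-0.7643  0.5701  0.7171  1.3758 -0.373   1.3365 -1.7739]
[{"x":-17.1,"y":49.7,"z":-1.8,"twist":0.004},{"x":-16.9,"y":49.7,"z":-1.8,"twist":0.004},{"x":-16.7,"y":49.8,"z":-1.8,"twist":0.004},{"x":-16.5,"y":49.9,"z":-1.8,"twist":0.004},{"x":-16.2,"y":50.0,"z":-1.8,"twist":0.004}]
[{"x":-16.0,"y":50.0,"z":-1.8,"twist":0.004},{"x":-15.8,"y":50.1,"z":-1.8,"twist":0.004},{"x":-15.6,"y":50.2,"z":-1.8,"twist":0.004},{"x":-15.4,"y":50.2,"z":-1.8,"twist":0.004}]
```

```bash
python3 - <<'E'
from h import *
plan([.603,-.252,.29],-11.7,n=9)
E
```

```text
[{"x":-1.3,"y":50.1,"z":0.4,"twist":0.004},{"x":-1.1,"y":50.1,"z":0.4,"twist":0.004},{"x":-0.9,"y":50.1,"z":0.4,"twist":0.004},{"x":-0.6,"y":50.1,"z":0.4,"twist":0.004},{"x":-0.4,"y":50.1,"z":0.4,"twist":0.004}]
[{"x":-0.2,"y":50.1,"z":0.4,"twist":0.004},{"x":0.0,"y":50.1,"z":0.4,"twist":0.004},{"x":0.3,"y":50.1,"z":0.4,"twist":0.004},{"x":0.5,"y":50.1,"z":0.4,"twist":0.004}]
```

{"api": "servo_tool", "payload": {"plan": [{"x": -1.3, "y": 50, "z": 0, "twist": 0.004}, {"x": -1, "y": 50, "z": 0, "twist": 0.004}, {"x": -1, "y": 50, "z": 0, "twist": 0.004}, {"x": -0.6, "y": 50, "z": 0, "twist": 0.004}, {"x": -0.4, "y": 50, "z": 0, "twist": 0.004}]}}

```text
time_s: 17.05
ee_pos: [0.6405, -0.0558, 0.2933]
orientation: [3.128, -0.289, -0.007]
force: [0.4, 0.4, -2.6]
opening: 0.0148
grasp_force: 62.4
```

{"api": "servo_tool", "payload": {"plan": [{"x": 0, "y": 50, "z": 0, "twist": 0.004}, {"x": 0, "y": 50, "z": 0, "twist": 0.004}, {"x": 0.3, "y": 50, "z": 0, "twist": 0.004}, {"x": 0.5, "y": 51, "z": 0, "twist": 0.004}, {"x": 0, "y": 0, "z": 0, "twist": 0}]}}

```text
time_s: 17.68
ee_pos: [0.6011, -0.2581, 0.294]
orientation: [3.122, -0.329, -0.007]
force: [0.9, 0.2, -2.3]
opening: 0.0148
grasp_force: 62.4
```

{"api": "servo_tool", "payload": {"plan": [{"x": 0, "y": 0, "z": 20, "twist": 0}, {"x": 0, "y": 0, "z": 25, "twist": 0}, {"x": 0, "y": 0, "z": 0, "twist": 0}]}}

```text
time_s: 18.05
ee_pos: [0.6038, -0.2489, 0.2464]
orientation: [-3.123, 0.309, 0.012]
force: [-0.2, 1.2, -2.7]
opening: 0.0146
grasp_force: 62.3
```

```bash
python3 - <<'E'
from h import *
s=r.get_state();print(s["time_s"],s["ee_pos"],yaw(s),s["force"])
print(toolmove([.520,-.236,.22]))
E
```

```text
18.05 [ 0.6038 -0.2489  0.2464] -11.295420079918912 [-0.1677  1.1803 -2.6518]
[-84.457    3.8583  27.0391]
```

Pressing down now to level the rod, from TCP z about 0.246 to about 0.211.

{"api": "servo_tool", "payload": {"plan": [{"x": 0, "y": 3, "z": 5, "twist": 0.005}, {"x": 0, "y": 0, "z": 5, "twist": 0}, {"x": 0, "y": 0, "z": 5, "twist": 0}, {"x": 0, "y": 0, "z": 0, "twist": 0}]}}

```text
time_s: 18.55
ee_pos: [0.6051, -0.2558, 0.2372]
orientation: [3.125, -0.321, 0.004]
force: [1.7, 0.1, 4.3]
opening: 0.0147
grasp_force: 63.2
```

{"api": "servo_tool", "payload": {"plan": [{"x": 0, "y": 0, "z": 5, "twist": 0}, {"x": 0, "y": 0, "z": 5, "twist": 0}, {"x": 0, "y": 0, "z": 5, "twist": 0}, {"x": 0, "y": 0, "z": 0, "twist": 0}]}}

```text
time_s: 19.05
ee_pos: [0.6039, -0.2553, 0.2204]
orientation: [-3.125, 0.322, 0.002]
force: [0.1, -2.0, 2.2]
opening: 0.0149
grasp_force: 62.9
```

{"api": "servo_tool", "payload": {"plan": [{"x": 0, "y": 0, "z": 3, "twist": 0}, {"x": 0, "y": 0, "z": 3, "twist": 0}, {"x": 0, "y": 0, "z": 0, "twist": 0}]}}

```text
time_s: 19.42
ee_pos: [0.6043, -0.2553, 0.2146]
orientation: [3.125, -0.322, -0.0]
force: [1.9, -0.8, 3.1]
opening: 0.015
grasp_force: 62.9
```

```bash
cat >> h.py <<'E'
def pitch(s,h,lo=-0.105,hi=0.055):
    """side picture: lower boundary of bright rod along its vertical plane"""
    c=cam("side");a=np.radians(yaw(s));ux=np.array([np.cos(a),np.sin(a),0]);G=s["ee_pos"]
    g=cv2.cvtColor(h,cv2.COLOR_RGB2GRAY).astype(np.float32);z=np.arange(-45,60,1.)
    for t in range(-125,75,8):
        p=np.array([proj(c,G+ux*t/1000+[0,0,w/1000]) for w in z],np.float32)
        v=cv2.remap(g,p[:,0][None],p[:,1][None],1)[0]
        print(t,"".join("#" if x>150 else "+" if x>95 else "." for x in v[::2]))
E
python3 - <<'E'
from h import *
s=r.get_state();print(s["time_s"],s["ee_pos"],yaw(s),s["force"])
h=capture("side");cv2.imwrite("pics/s9.png",h[:,:,::-1]);pitch(s,h)
E
```

```text
19.425 [ 0.6043 -0.2553  0.2146] -11.753282785659037 [ 1.8801 -0.7994  3.1393]
-125 ..................+########################+.........
-117 .....................+#######################+.......
-109 ........................+#######################+....
-101 ..+++############+###++++############################
-93 ##########++++++########++###########################
-85 #########################+#########################++
-77 #######################++++####+...##########++......
-69 ####++...................+++###++....+######+++++++++
-61 ..........................++####+.......+##########..
-53 ..........................+++##+++++++++++++#+.......
-45 .................+++++++++###########++..............
-37 .......................++++++#######+................
-29 ......................++++++++#######+...............
-21 .......................++++++#########+..............
-13 .......................+++++++########+.......++.....
-5 ................+++++++++++++++++....................
3 .....................................................
11 .........................................+.+........+
19 ........................+++...........++#############
27 ........................+++...........++###+#++++++++
35 .........................++#######++....############+
43 .........................+++++++#########............
51 .######+.................++++++###########...........
59 ######+...................++++++##########+..........
67 ####+.....................+++++++###+................
```

About 4° tip-down remains, which agrees with the geometry. I'll press 5 mm more.

{"api": "servo_tool", "payload": {"plan": [{"x": 0, "y": 0, "z": 3, "twist": 0}, {"x": 0, "y": 0, "z": 2, "twist": 0}, {"x": 0, "y": 0, "z": 0, "twist": 0}, {"x": 0, "y": 0, "z": 0, "twist": 0}]}}

```text
time_s: 19.98
ee_pos: [0.6043, -0.2553, 0.2097]
orientation: [-3.125, 0.322, 0.0]
force: [2.2, -1.0, 3.3]
opening: 0.015
grasp_force: 63.0
```

```bash
python3 - <<'E'
from h import *
s=r.get_state();print(s["time_s"],s["ee_pos"],yaw(s),s["force"])
h=capture("side");cv2.imwrite("pics/s10.png",h[:,:,::-1]);pitch(s,h)
E
```

```text
19.975 [ 0.6043 -0.2553  0.2097] -11.757582855137578 [ 2.1687 -0.9782  3.3443]
-125 .....................+#######################+.......
-117 .......................+########################+....
-109 ..........................+#######################+..
-101 .....+++#######+++++++++++++#########################
-93 ############+++++++#######+++########################
-85 #####################################################
-77 ##########################++++###+...+##########+....
-69 #######+....................+####++.....+######++++++
-61 ...........................+++###+........+##########
-53 ...........................+++###++++++++++..+##+....
-45 ..................++++++++#############++............
-37 ........................++++++++#####+...............
-29 .......................++++++++#######+..............
-21 .......................+++++++########+..............
-13 .......................+++++++#########+......+++....
-5 ................+++++++++++++++++....................
3 .....................................................
11 ........................................+..+.......++
19 ........................+++...........+##############
27 .......................++++..........+++##+##++++++++
35 ........................+++##+####+.......+##########
43 ........................++##+###########+............
51 ...+######+.............++++++##########.............
59 .#######+...............++++.+##########+............
67 ######+.................+++++++####+.................
```

It's level to within about 1°. I'll lift and swing to the presenting pose on the robot side of the glass.

{"api": "servo_tool", "payload": {"plan": [{"x": 0, "y": 0, "z": -20, "twist": 0}, {"x": 0, "y": 0, "z": -50, "twist": 0}, {"x": 0, "y": 0, "z": -35, "twist": 0}, {"x": 0, "y": 0, "z": 0, "twist": 0}]}}

```text
time_s: 20.52
ee_pos: [0.6046, -0.2565, 0.3181]
orientation: [3.124, -0.323, 0.007]
force: [0.8, -0.3, -2.8]
opening: 0.0151
grasp_force: 62.3
```

```bash
python3 - <<'E'
from h import *
s=r.get_state();print(s["time_s"],s["ee_pos"],yaw(s),s["force"])
plan([.503,-.121,.312],78.3,n=10)
E
```

```text
20.525 [ 0.6046 -0.2565  0.3181] -11.796432356282912 [ 0.7536 -0.263  -2.7983]
[{"x":-12.7,"y":-11.2,"z":0.6,"twist":-0.157},{"x":-10.8,"y":-13.0,"z":0.6,"twist":-0.157},{"x":-8.6,"y":-14.6,"z":0.6,"twist":-0.157},{"x":-6.2,"y":-15.7,"z":0.6,"twist":-0.157},{"x":-3.7,"y":-16.5,"z":0.6,"twist":-0.157}]
[{"x":-1.1,"y":-16.9,"z":0.6,"twist":-0.157},{"x":1.6,"y":-16.9,"z":0.6,"twist":-0.157},{"x":4.2,"y":-16.4,"z":0.6,"twist":-0.157},{"x":6.7,"y":-15.5,"z":0.6,"twist":-0.157},{"x":9.1,"y":-14.3,"z":0.6,"twist":-0.157}]
```

{"api": "servo_tool", "payload": {"plan": [{"x": -12.7, "y": -11.2, "z": 0, "twist": -0.157}, {"x": -10.8, "y": -13, "z": 0, "twist": -0.157}, {"x": -8.6, "y": -14.6, "z": 0, "twist": -0.157}, {"x": -6.2, "y": -15.7, "z": 0, "twist": -0.157}, {"x": -3.7, "y": -16.5, "z": 0, "twist": -0.157}]}}

```text
time_s: 21.15
ee_pos: [0.5518, -0.1867, 0.313]
orientation: [-3.006, -0.905, 0.006]
force: [0.3, -0.5, -1.8]
opening: 0.0147
grasp_force: 62.2
```

{"api": "servo_tool", "payload": {"plan": [{"x": -1.1, "y": -17, "z": 0, "twist": -0.157}, {"x": 1.6, "y": -17, "z": 0, "twist": -0.157}, {"x": 4.2, "y": -16.4, "z": 0, "twist": -0.157}, {"x": 6.7, "y": -15.5, "z": 0, "twist": -0.157}, {"x": 9.1, "y": -14.3, "z": 0, "twist": -0.157}]}}

```text
time_s: 21.78
ee_pos: [0.5007, -0.119, 0.3131]
orientation: [-2.431, -1.985, 0.005]
force: [0.2, 0.7, -2.6]
opening: 0.0147
grasp_force: 62.2
```

{"api": "servo_tool", "payload": {"plan": [{"x": 0, "y": 0, "z": 0, "twist": 0}, {"x": 0, "y": 0, "z": 0, "twist": 0}, {"x": 0, "y": 0, "z": 0, "twist": 0}]}}

```text
time_s: 22.15
ee_pos: [0.5027, -0.1204, 0.3145]
orientation: [-2.44, -1.978, 0.001]
force: [-0.9, -0.2, -2.4]
opening: 0.0149
grasp_force: 62.2
```

```bash
python3 - <<'E'
from h import *
s=r.get_state();print(s["time_s"],s["ee_pos"],yaw(s),s["force"],s["q"])
plan([.503,-.121,.20],78.3,n=3)
E
```

```text
22.15 [ 0.5027 -0.1204  0.3145] 78.06674857391292 [-0.8808 -0.2236 -2.4007] [-0.283   0.1411  0.496   1.813  -0.0712  1.2058  0.0261]
[{"x":-0.2,"y":0.1,"z":38.2,"twist":-0.001},{"x":-0.2,"y":0.1,"z":38.2,"twist":-0.001},{"x":-0.2,"y":0.1,"z":38.2,"twist":-0.001}]
```

{"api": "servo_tool", "payload": {"plan": [{"x": 0, "y": 0, "z": 40, "twist": 0}, {"x": 0, "y": 0, "z": 40, "twist": 0}, {"x": 0, "y": 0, "z": 40, "twist": -0.004}, {"x": 0, "y": 0, "z": 25, "twist": 0}, {"x": 0, "y": 0, "z": 15, "twist": 0}]}}

```text
time_s: 22.78
ee_pos: [0.5024, -0.1201, 0.1535]
orientation: [-2.435, -1.984, 0.003]
force: [-0.1, -0.3, -2.1]
opening: 0.015
grasp_force: 62.1
```

{"api": "servo_tool", "payload": {"plan": [{"x": 0, "y": 0, "z": 0, "twist": 0}, {"x": 0, "y": 0, "z": 0, "twist": 0}, {"x": 0, "y": 0, "z": 0, "twist": 0}]}}

```text
time_s: 23.15
ee_pos: [0.5035, -0.1199, 0.1559]
orientation: [2.433, 1.985, 0.003]
force: [0.6, -0.3, -1.3]
opening: 0.0146
grasp_force: 62.1
```

```bash
python3 - <<'E'
from h import *
s=r.get_state();print(s["time_s"],s["ee_pos"],yaw(s),s["force"],s["opening"])
a=np.radians(yaw(s));ux=np.array([np.cos(a),np.sin(a),0]);T=s["ee_pos"]-.1095*ux+[0,0,.0147];Lx=np.array([np.cos(np.radians(-11.7)),np.sin(np.radians(-11.7)),0]);Ly=np.array([-Lx[1],Lx[0],0])
L=np.array([.520,-.2365,.17]);print("tip rel lens",(T-L)@Lx,(T-L)@Ly,T[2])
for n in("side","top"):
    h=capture(n);cv2.imwrite(f"pics/{n}11.png",h[:,:,::-1]);g=cv2.cvtColor(h,cv2.COLOR_RGB2GRAY);c=cam(n)
    u,v=proj(c,T).round().astype(int);print(n,proj(c,T),"lens",proj(c,L),"rear",proj(c,T+.173*ux))
    print("cols",u-12,"..");
    for y in range(v-14,v+14):print(y,"".join("%4d"%x for x in g[y,u-14:u+14]))
E
```

```text
23.15 [ 0.5035 -0.1199  0.1559] 78.42078462056944 [ 0.6241 -0.2975 -1.2993] 0.014580637126553317
tip rel lens -0.039578526735474996 0.0013121501061589536 0.17064553142503475
side [264.7152 267.4158] lens [282.0841 266.0664] rear [255.5504 217.7089]
cols 253 ..
253   88  82  90  88 107 141 147 128 106 168 250 255 255 213 160 231 242 235 240 234 200 128  80  53  89 158 179 158
254   82  81  89  94 149 206 232 197 162 156 236 255 255 222 215 237 238 238 220 141  70  55  34  36  95 160 178 160
255   74  78  89  82 133 222 241 238 240 205 232 255 243 227 234 240 232 176  92  49  38  42  44  38  89 159 176 163
256   72  74  89  89 101 206 235 232 231 193 222 252 255 255 242 195 123  77  57  41  45  52  44  39  95 163 178 165
257   81  70  82  80 112 207 231 230 230 218 220 249 255 255 196  65  54  39  42  53  51  50  48  44  99 155 177 165
258  161 122 104  94 151 223 232 230 234 232 226 248 255 255 197  32  42  56  53  50  59  49  50  43  99 158 178 161
259  240 200 168 131 211 243 234 234 237 225 202 244 250 247 190  64  39  51  51  50  45  53  51  39  93 155 181 165
260  104 113 115 106
[... 5098 characters left out ...]
15  123 121 126 123 126 128 125 127 132 129 128 128 130 130 131 128 126 125 122 126 120 117 115 111 107 117 143 106
216  127 122 122 125 125 123 125 128 130 127 126 126 129 131 127 127 129 124 125 124 120 117 117 112 107 116 124  90
217  124 124 126 124 126 126 130 127 127 127 129 129 130 129 126 127 127 129 125 121 122 117 116 113 108 115  94  73
218  122 124 121 125 124 125 128 129 126 130 128 128 129 129 129 130 126 125 124 123 118 122 117 112 105 102  76  69
219  123 123 121 129 127 127 130 127 131 129 130 128 130 128 126 122 125 127 122 122 122 118 117 110 110  90  74  66
220  123 126 126 129 125 126 126 125 130 128 128 132 130 129 124 130 128 122 123 123 123 118 114 112 108  91  73  67
```

```bash
python3 - <<'E'
from h import *
g=cv2.cvtColor(cv2.imread("pics/side11.png"),6)
for y in range(206,232):print(y,"".join("%4d"%x for x in g[y,242:268]))
print("lens")
for y in range(258,275):print(y,"".join("%4d"%x for x in g[y,272:294]))
E
```

```text
206   32  27  33  31  26  32  29  34  36  29  29  25  36  26  31  29  33  25  32  31  30  33  31  30  30  22
207   32  32  29  26  31  29  26  28  23  31  28  40  33  26  30  32  27  31  32  33  26  26  31  29  26  34
208   22  30  31  32  31  25  28  30  29  35  23  33  29  22  29  24  29  29  30  25  23  29  35  36  34  23
209   33  29  26  34  30  32  31  30  23  28  40  34  30  28  32  27  30  29  31  39  36  33  42  38  30  31
210   29  26  35  28  27  31  34  27  25  32  34  42  28  26  32  27  32  34  29  27  38  39  37  34  29  28
211   30  31  38  31  29  27  34  28  32  30  41  41  41  33  32  24  25  30  37  26  25  24  31  35  34  33
212   38  26  24  31  28  26  27  29  33  31  30  26  29  28  28  25  28  30  32  24  28  32  22  32  26  25
213   41  39  20  28  27  30  29  32  26  29  31  31  25  29  32  31  30  32  31  29  27  34  27  32  28  34
214   53  49  45  35  31  29  32  26  27  27  27  37  31  31  26  31  34  24  32  33  31  27  28  23  27  30
215   55  57  47  32  36  28  28  37  19  30  26  30  34  33  28  34  34  29  27  26  25  32  27  24  24  33
216   46  
[... 2619 characters left out ...]
3  96 255 255 255 255 255 255 255 255  79  37  51
268   49  49  49  49  62 190 232 219 180 148  85 255 255 255 255 255 255 255 255 192  27  43
269   50  51  52  47  52 174 229 228 195 152  82 205 255 255 255 255 255 255 255 255  22  50
270   53  57  50  51  34 150 216 234 204 147  99 118 255 255 255 255 255 255 255 255  22  45
271   51  49  53  51  41 118 203 233 210 169 140 117 255 255 255 255 255 255 255 255  35  46
272   46  49  47  50  46  62 189 236 215 212 235 195 198 240 255 255 240 219 192 114  36  48
273   30  22  27  46  45  62 183 230 217 177 208 197 149 167 189 185 181 177 185 122  38  48
274   30  29  22  45  53  37 166 222 231 191 199 190 154 173 182 170 177 178 189 128  38  50
```

```bash
python3 - <<'E'
from h import *
s=r.get_state();im=capture("wrist");cv2.imwrite("pics/w11.png",im[:,:,::-1])
for n in("w3","w4","w6","w11"):
    g=cv2.GaussianBlur(cv2.cvtColor(cv2.imread(f"pics/{n}.png"),6),(1,5),0).astype(float)
    col=g[60:140,252];d=np.abs(np.diff(col));o=[]
    for y in(125,140,160,180,200):
        row=np.diff(g[y,215:292]);a,b=np.argmax(row[:38]),38+np.argmin(row[38:])
        sub=lambda i:i+ (row[i+1]-row[i-1])/(2*(2*row[i]-row[i+1]-row[i-1])+1e-9)
        o.append(round(sub(b)-sub(a),2))
    print(n,o,[ (60+i,int(d[i])) for i in np.argsort(-d)[:5]])
E
```

```text
w3 [np.float64(43.47), np.float64(42.93), np.float64(42.35), np.float64(41.85), np.float64(40.38)] [(np.int64(84), 50), (np.int64(85), 50), (np.int64(120), 33), (np.int64(123), 33), (np.int64(133), 33)]
w4 [np.float64(42.27), np.float64(51.5), np.float64(41.94), np.float64(41.5), np.float64(40.44)] [(np.int64(60), 59), (np.int64(133), 41), (np.int64(123), 40), (np.int64(61), 38), (np.int64(134), 38)]
w6 [np.float64(50.78), np.float64(51.48), np.float64(49.36), np.float64(47.43), np.float64(45.4)] [(np.int64(109), 45), (np.int64(108), 34), (np.int64(110), 33), (np.int64(126), 15), (np.int64(127), 14)]
w11 [np.float64(45.14), np.float64(44.81), np.float64(43.15), np.float64(42.47), np.float64(41.45)] [(np.int64(109), 42), (np.int64(104), 41), (np.int64(108), 39), (np.int64(105), 36), (np.int64(136), 35)]
```

```bash
python3 - <<'E'
from h import *
i=camera_info("wrist");K=i["K"];T=i["T_tool_cam"]
for n in("w3","w4","w6","w11"):
    g=cv2.GaussianBlur(cv2.cvtColor(cv2.imread(f"pics/{n}.png"),6),(3,5),0).astype(float);P=[]
    for y in range(140,250,2):
        row=np.diff(g[y,215:292]);a,b=np.argmax(row[:38]),38+np.argmin(row[38:])
        if not(2<a<36 and 40<b<74) or row[a]<15 or row[b]>-15:continue
        sub=lambda k:k+(row[k+1]-row[k-1])/(2*(2*row[k]-row[k+1]-row[k-1])+1e-9)
        w=sub(b)-sub(a)
        if not 33<w<56:continue
        D=K[0,0]*.016/w;q=T@[0,-(y-K[1,2])/K[1,1]*D,-D,1];P.append(q[[0,2]]*1000)
    P=np.array(P)
    for _ in range(4):
        f=np.polyfit(P[:,0],P[:,1],1);e=np.abs(P[:,1]-np.polyval(f,P[:,0]));P=P[e<=max(2.5*np.median(e),.5)]
    print(n,len(P),"x range",P[:,0].min(),P[:,0].max(),"pitch(+tip down)",-np.degrees(np.arctan(f[0])),"top z at x=0",f[1],"res",e.std())
E
```

```text
w3 48 x range 8.208570062377657 53.05613543151967 pitch(+tip down) 5.6471581843494505 top z at x=0 -19.106639600599696 res 0.3942844198654179
w4 31 x range 9.749047333586566 44.45744269967435 pitch(+tip down) 4.890862538506173 top z at x=0 -18.843314910388784 res 0.24364589948117418
w6 40 x range 11.10854199917473 55.86477498183025 pitch(+tip down) 22.78989964179007 top z at x=0 -20.59800762111504 res 0.3197099797947863
w11 38 x range 18.486670779103132 53.49396698160016 pitch(+tip down) 3.4770619107928273 top z at x=0 -22.64616089804659 res 0.1640939778612149
```

The pitch now reads within about 2° of the known-level reference. The rod sits roughly 2 mm higher in the pads, so I'll make a small trim, settle, and hand in.

{"api": "servo_tool", "payload": {"plan": [{"x": -1, "y": 0, "z": 2, "twist": 0}, {"x": 0, "y": 0, "z": 0, "twist": 0}, {"x": 0, "y": 0, "z": 0, "twist": 0}, {"x": 0, "y": 0, "z": 0, "twist": 0}, {"x": 0, "y": 0, "z": 0, "twist": 0}]}}

```text
time_s: 23.92
ee_pos: [0.5025, -0.1207, 0.1528]
orientation: [-2.434, -1.986, -0.0]
force: [0.3, 0.0, -2.3]
opening: 0.0148
grasp_force: 62.1
```

{"api": "servo_tool", "payload": {"plan": [{"x": 0, "y": 0, "z": 0, "twist": 0}, {"x": 0, "y": 0, "z": 0, "twist": 0}, {"x": 0, "y": 0, "z": 0, "twist": 0}, {"x": 0, "y": 0, "z": 0, "twist": 0}]}}

```text
time_s: 24.42
ee_pos: [0.5025, -0.1207, 0.1528]
orientation: [-2.434, -1.986, 0.0]
force: [0.2, 0.9, -2.7]
opening: 0.015
grasp_force: 62.1
```

```bash
python3 - <<'E'
from h import *
s=r.get_state();print(s["time_s"],s["ee_pos"],yaw(s),s["force"],np.abs(s["qvel"]).max(),s["grasp_force"])
print(r.sign_off())
E
```

```text
24.425 [ 0.5025 -0.1207  0.1528] 78.42916560933043 [ 0.1659  0.9112 -2.714 ] 0.0016694728584504216 62.127206325531006
the job is handed in; nothing more can be done
None
```

Job handed in at 24.4 s: the rod went down the tube until its collar stopped at the mouth, was held there about a second, drawn out, and is now held still across the magnifier glass, level to within about 2°, with its tip about 4 cm in front of the cross (by calculation to a few mm; the top camera's view of the tip was blocked).

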